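# Hang up the ear defenders and peel the top sample tray off the stack

### The job

Someone left the ear defenders standing in the top tray: hang them astride the steel rail, one cup each side, and let go of them. Then peel the top tray off the stack it sticks to, lifting its lug corner first while the opposite corner still rests on the tray below, and leave the other trays standing where they are. Finish while still holding the top tray up in the gripper, still and roughly level, about 10 cm or more above the place it had in the stack; disturb nothing else on the bench.

Things in the scene. Friction and masses are not known exactly. Their poses are not given: they have to be found in the camera images.
- top_tray: Top one of five nested square aluminium trays: 180 mm square over the rim, 34 mm high, 0.12 kg; rim 8 mm wide, 12 mm high; sloping walls 2.5 mm, floor 3 mm thick. Origin: centre of its underside (48 mm above the bench while stacked), z up, x along a diagonal: the lug is at the -x corner. How it sticks: see lower_trays.
- lug (a point): Middle of the top face of the top tray's lug, a block 20 x 20 x 22 mm high outside its -x corner, 138 mm from the tray's centre. Its top is 44 mm above the tray's underside, 10 mm above the rim, 92 mm above the bench while stacked. The faces looking along the tray's +y and -y are free for fingers over the full 22 mm. Same axes as top_tray.
- far_corner (a point): The top tray's far corner, across the diagonal from the lug, on the top of the rim (34 mm above the tray's underside), 123 mm from the tray's centre towards +x of top_tray.
- lower_trays: The four trays below, stuck together, loose on the bench: 70 mm high, 0.70 kg. Origin: centre of underside; axes as top_tray. Their highest lug is at the +x corner, 12 mm lower than the top tray's. Rubber nubs in the middle of the two +x sides grip the top tray, 4 to 5 N a side, until it has risen 6 mm there: turn it about its far corner 0.15 to 0.2 rad. Do not pull it up level.
- ear_defenders: Ear defenders, upright on their two cups on the floor of the top tray: 106 mm over the cups (along x), 60 mm deep (along y), 132 mm high, 0.18 kg. Origin: midway between the cups at their underside, z up. Cups 66 mm high; gap between them 48 mm; the headband joins them over the top.
- crown (a point): Top of the headband's crown pad, 132 mm above the cups' underside. The pad is 34 mm wide along y (grip across this, from above), 66 mm long along x, 20 mm thick, a shallow roof shape: its underside, 112 mm above the cups' underside, centres itself on a bar. Same axes as ear_defenders.
- rail: Fixed steel rail: a horizontal round bar of 14 mm diameter along its y axis, 260 mm between two posts (feet of 70 mm diameter). Origin on the bench below the middle of the bar. The ear defenders are to hang on it with one cup on its +x side and one on its -x side.
- rail_mid (a point): Middle of the bar, on its axis, 160 mm above the bench (top of the bar 167 mm).
- jar: Bystander: glass jar with yellow lid, 76 mm diameter, 110 mm high. Origin at its underside.
- beaker: Bystander: small glass beaker, 60 mm diameter, 60 mm high. Origin at its underside.

How it is judged (in metres and radians):
On the way, in this order (a step that is already met when the one before it is completed fails the run):
1. the ear defenders hang astride the rail, let go of (x of crown in the frame of rail between -0.03 and 0.03 m and y of crown in the frame of rail between -0.11 and 0.11 m and z of crown in the frame of rail between 0.165 and 0.21 m and angle between the y axis of ear_defenders and the y axis of rail, either way round below 0.5 rad and angle between ear_defenders's own z axis and vertical below 0.45 rad and contact force between ear_defenders and rail above 0.5 N and contact force between ear_defenders and the arm below 0.1 N and contact force between ear_defenders and the fingers below 0.1 N and linear speed of ear_defenders below 0.1 m/s), for 0.2 s.
2. the lug corner of the top tray is raised 20 mm or more while the opposite corner has risen less than 10 mm from its seat (z of lug in the frame of lower_trays above 0.112 m and z of far_corner in the frame of lower_trays below 0.092 m and contact force between top_tray and the fingers above 1 N), for 0.05 s.
At the end, for the whole second after the job is handed in: Gripper holds the top tray still, 70 mm or more above its stacked place, within 20 degrees of level, touching nothing else; other trays flat, moved under 40 mm; ear defenders hang at rest astride the rail (crown within 30 mm of it, between the posts, square within 0.5 rad), untouched (all of step 1 and z of top_tray in the frame of lower_trays above 0.118 m and angle between top_tray's own z axis and vertical below 0.35 rad and contact force between top_tray and the fingers above 1 N and contact force between top_tray and lower_trays below 0.05 N and contact force between top_tray and rail below 0.05 N and contact force between top_tray and ear_defenders below 0.05 N and contact force between top_tray and jar below 0.05 N and contact force between top_tray and beaker below 0.05 N and linear speed of top_tray below 0.05 m/s and height (world z) of lower_trays below 0.01 m and angle between lower_trays's own z axis and vertical below 0.05 rad and distance of lower_trays from where it was at the start of the episode below 0.04 m); the arm keeps its last pose, push and grip.
It fails at once if the jar is pushed more than 40 mm or tipped over (distance of jar from where it was at the start of the episode above 0.04 m or angle between jar's own z axis and vertical above 0.5 rad).
It fails at once if the beaker is pushed more than 40 mm or tipped over (distance of beaker from where it was at the start of the episode above 0.04 m or angle between beaker's own z axis and vertical above 0.5 rad).
It fails at once if the lower trays are lifted off the bench by more than 25 mm or pushed more than 40 mm (height (world z) of lower_trays above 0.025 m or distance of lower_trays from where it was at the start of the episode above 0.04 m).
It fails at once if the ear defenders are dropped (crown below 120 mm) (height (world z) of crown below 0.12 m).
It also fails if it takes over 64 s, if anything falls off the work surface, if the arm or the gripper's body presses on something with over 40 N, if the wrist force passes 120 N, or if a joint passes its speed limit or range.

### The arm

A 7-joint arm with a two-finger parallel gripper is mounted at the origin on the work surface. World frame = base frame: x ahead of the robot, y to its left, z up, the work surface at z = 0. Lengths are in mm, angles in rad, forces in N, time in s.
With the tool pointing down it reaches from about 400 to 850 mm from the base axis. Payload 10.4 kg.
Tool frame: the origin (TCP) lies midway between the tips of the shut fingers; the grasp point (between the pads) lies 19 mm behind it; z points along the fingers, y is the line along which they close (so a half turn about z gives the same grasp; the last joint's range is limited). The gripper opens to 85 mm and grips with 20 to 120 N. Pads are 22 mm wide; open, the fingers measure 114 mm over their backs; the gripper's body (76 mm by 85 mm) begins 54 mm behind the grasp point. The pads swing forward as they close: fully open they stand 13 mm farther back than shut.
Start: joints at [-1.329, 0.332, -0.065, 1.46, 0.022, 1.35, -0.088], TCP at [163.558, 603.241, 231.338] pointing down, gripper open.
Joint ranges: [-2.6, 2.6], [-0.5, 2.12], [-1.47, 1.34], [0.16, 2.42], [-1.27, 4.41], [0.06, 2.06], [-2.6, 2.6]. Speed limits (rad/s): [2.22, 2.22, 2.79, 2.79, 3.14, 3.14, 3.14].

### API

Orientations are given as a rotation vector (axis times angle).
In Python, from cell import env gives the robot as it stands.
- The arm moves only by the shell command python3 inch.py 'ROWS' [OPENING] [FORCE]. ROWS is a JSON list of rows, 1 to 5 of them, each of 6 numbers: dx, dy, dz in mm, then a rotation vector rx, ry, rz in rad; each row shifts and turns the commanded pose from where the row before left it, along the tool's axes as they then stand; what a row does not reach is not made up. A row lasts 1/10 s, in which the tool goes at most 50 mm and 0.15 rad, less where a joint would pass 70% of its speed; a pose out of reach is approached as far as the arm can. OPENING is the opening from 0.0 (shut) to 1.0 (fully open), set as the command begins (- or left out keeps the last). The fingers move at their own pace and stop on an object; FORCE is the grip in N (left out, the last holds). Time passes only in rows, so rows that do not move let the fingers close. It prints the time, the measured TCP pose, the force, the opening and the grip force at its end.
- env.state(): the state, without advancing time (a new reading comes with each control period).
- env.capture(name): name is "scene" or "top" or "wrist"; returns the picture (400x640x3 uint8, blue, green, red); there is no depth.
- env.camera_info(name): a dict with "mtx" (3x3 intrinsics, pixels), "eye" and "orientation" of the camera in the world. Camera axes: x right, y down, z forward; pixel columns grow to the right and rows downward; lengths in mm; the calibration is good to about 2 mm. The wrist camera is an equidistant fisheye: a pixel r from the principal point sees the ray r / f radians off the axis. A picture is of the moment at which its call begins: read the wrist's pose just before it. camera_info takes no time and is no camera call; for the wrist camera it gives the pose at the moment of the call.
- env.close_job(): hands the job in; it is judged then, once.
The state is a dict: "clock": time; "joint_positions": joint angles; "qd": joint speeds; "joint_torque": joint torques, N m; "eef_pos": TCP position; "tool_rot": TCP orientation; "ft_force": force on the tool from outside, world axes, zero at the start; "ft_torque": the same for the moment, N m; "width": opening from 0.0 (shut) to 1.0 (fully open); "finger_force": force on a finger pad.
Only numpy, scipy, OpenCV 4.12 (cv2) and the standard library are available. Lean on these libraries where they do the work, as an engineer would, in place of code of your own. Each camera call takes 0.05 s, during which the arm holds its last target. There are 200 camera calls.

## Working session

There is one attempt and no reset: what is moved stays moved. The work goes in short steps, Python scripts to look and compute and a shell command to move; the robot and the scene stay as the last step left them, time stands still between calls to the robot, and variables do not carry over. Pictures are saved under pics/ and viewed, at most 10 in all, crops included, and the job is handed in when it is done.

```bash
ls; mkdir -p pics; python3 - <<'E'
from cell import env
import cv2
print(env.state())
for n in("scene","top","wrist"):
    print(n,env.camera_info(n)); cv2.imwrite(f"pics/{n}0.png",env.capture(n))
E
```

```text
cell.py
inch.py
pics
{'clock': 0.0, 'joint_positions': array([-1.32861232,  0.33288201, -0.06469451,  1.46097065,  0.02159202,
        1.34993773, -0.08849884]), 'qd': array([ 0.00122718, -0.00161583, -0.00087291,  0.00010568,  0.00046001,
       -0.00043111,  0.00085241]), 'joint_torque': array([ 7.18070332e-04, -6.25462031e+01,  4.95810597e-02, -3.91592610e+01,
        1.62043667e-02,  1.03552974e-02, -3.24594248e-05]), 'eef_pos': array([163.4654764 , 602.82757357, 230.49560151]), 'tool_rot': array([-4.14665567e-01, -3.11397167e+00,  2.35091334e-03]), 'ft_force': array([ 0.22902773, -0.03961825,  0.35673439]), 'ft_torque': array([-0.03495689, -0.01584493,  0.0477856 ]), 'finger_force': 0.0, 'width': 0.9985686330357424}
scene {'mtx': array([[395.36925563,   0.        , 319.74757884],
       [  0.        , 395.36925563, 193.69665145],
       [  0.        ,   0.        ,   1.        ]]), 'eye': array([1265.55163423,  133.73558282,  661.32538102]), 'orientation': array([-1.45115944, -1.87897117,  0.94428016])}
top {'mtx': array([[400.60359255,   0.        , 316.26006221],
       [  0.        , 400.60359255, 196.8361386 ],
       [  0.        ,   0.        ,   1.        ]]), 'eye': array([510.28235751,  -2.00056385, 881.74641331]), 'orientation': array([-2.15302555,  2.20965635, -0.0821851 ])}
wrist {'mtx': array([[309.70691629,   0.        , 318.9567383 ],
       [  0.        , 309.70691629, 198.74204446],
       [  0.        ,   0.        ,   1.        ]]), 'eye': array([ 84.39150791, 626.05550275, 374.32823389]), 'orientation': array([2.27888543, 1.74656007, 0.28207823])}
```

View pics/scene0.png

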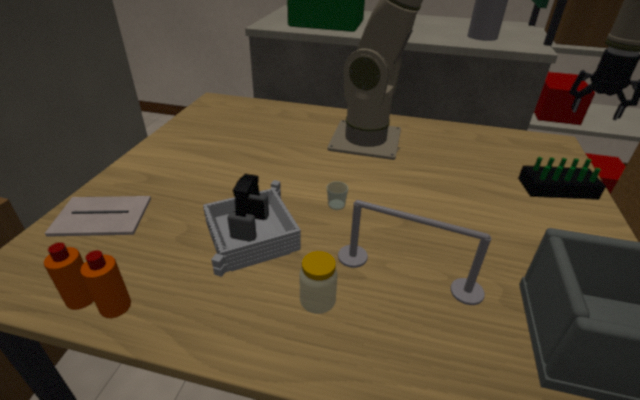

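View pics/top0.png

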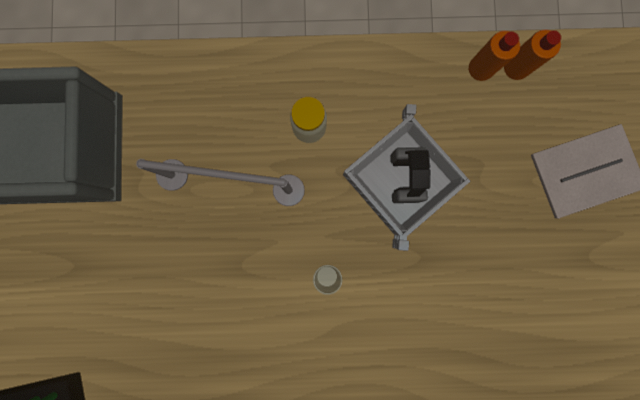

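The scene view shows the defenders in the tray around (250,205), with lugs at (220,262) and (277,188), the rail from (357,207) to (487,238), the jar at (318,285) and the beaker at (337,195). In the top view the lugs are at (410,112) and (402,242), the crown is near (420,170), and the rail runs from (142,163) to (289,185). Next I'll enlarge both views.

```bash
python3 - <<'E'
import cv2,numpy as np
a=cv2.imread("pics/top0.png")[95:255,335:475]; b=cv2.imread("pics/scene0.png")[165:285,195:310]
a=cv2.resize(a,None,fx=3.5,fy=3.5,interpolation=3)
b=cv2.resize(b,(400,int(120*400/115)),interpolation=3)
# lighten
c=np.zeros((560,800,3),np.uint8); a=a[:, :400] if a.shape[1]<400 else cv2.resize(cv2.imread("pics/top0.png")[100:250,350:450],(373,560),interpolation=3)
a=cv2.resize(cv2.imread("pics/top0.png")[100:250,343:447],(388,560),interpolation=3)
c[:560,:388]=a; c[:b.shape[0],400:]=b
c=cv2.convertScaleAbs(c,alpha=1.7)
cv2.imwrite("pics/crop1.png",c)
E
```

```text
(no output)
```

View pics/crop1.png

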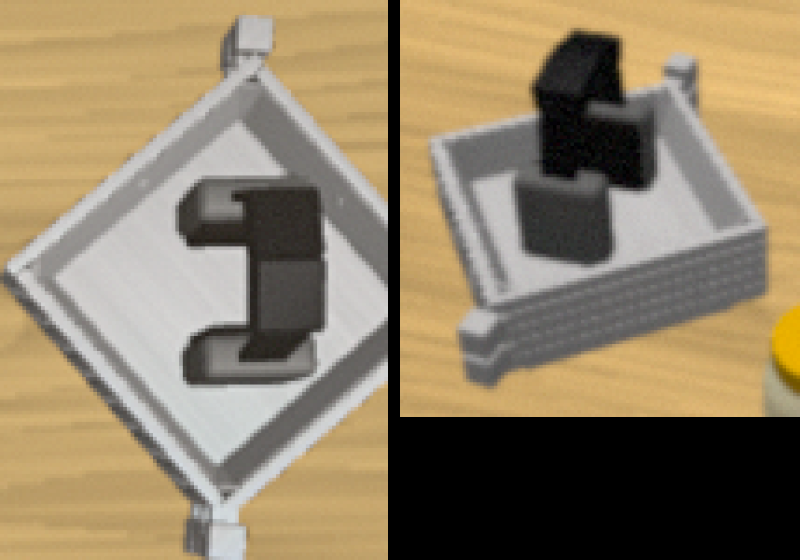

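```bash
cat > h.py <<'E'
import numpy as np, cv2
from scipy.spatial.transform import Rotation as R
from cell import env
def ray(n,p,info=None):
    c=info or env.camera_info(n); M=c["mtx"]; v=np.array([(p[0]-M[0,2])/M[0,0],(p[1]-M[1,2])/M[1,1]])
    if n=="wrist":
        r=np.hypot(*v); d=np.array([*(v/r*np.sin(r)),np.cos(r)])
    else: d=np.array([*v,1.]); d/=np.linalg.norm(d)
    return np.array(c["eye"]),R.from_rotvec(c["orientation"]).apply(d)
def tri(rays):
    A=sum(np.eye(3)-np.outer(d,d) for o,d in rays); b=sum((np.eye(3)-np.outer(d,d))@o for o,d in rays)
    x=np.linalg.solve(A,b); return x,[float(np.linalg.norm(np.cross(x-o,d))) for o,d in rays]
def plane(r,z): o,d=r; return o+d*(z-o[2])/d[2]
def proj(n,X,info=None):
    c=info or env.camera_info(n); q=R.from_rotvec(c["orientation"]).inv().apply(np.asarray(X)-c["eye"]); M=c["mtx"]
    if n=="wrist":
        th=np.arctan2(np.hypot(*q[:2]),q[2]); v=q[:2]/np.hypot(*q[:2])*th
    else: v=q[:2]/q[2]
    return v*M[0,0]+M[:2,2]
E
python3 - <<'E'
from h import *
np.set_printoptions(precision=1,suppress=True)
T=lambda u,v:(343+u*104/388,100+v*150/560)
S=lambda u,v:(195+(u-400)*.2875,165+v*.2875)
for n,t,s in [("upperlug",T(252,33),S(484,325)),("lowerlug",T(216,540),S(680,62)),("crown",T(287,262),S(580,65)),
 ("cornerL",T(12,268),S(437,142)),("cornerUp",T(258,72),S(487,300)),("cornerLow",T(222,497),S(676,85)),
 ("railA",(142,163),(487,238)),("railB",(289,183),(357,206)),("footA",(173,175),(468,291)),("footB",(289,191),(352,257)),
 ("jar",(308,113),(319,265)),("beaker",(327,279),(337,188))]:
    print(n,*tri([ray("top",t),ray("scene",s)]))
print(plane(ray("top",T(12,268)),82),plane(ray("top",(469,181)),82))
E
```

```text
upperlug [ 747.4 -197.2   76. ] [2.352352966204365, 2.3523529662042995]
lowerlug [ 473.  -166.5   89.8] [1.1431612900199817, 1.1431612900199581]
crown [ 607.2 -185.7  172.1] [2.111106324760921, 2.1111063247608044]
cornerL [ 657.5 -145.4  158.4] [99.12502965945973, 99.12502965945963]
cornerUp [ 726.7 -202.5   75. ] [0.30643625921209156, 0.3064362592120628]
cornerLow [ 494.4 -167.1   84.3] [3.4504793831147342, 3.450479383114653]
railA [636.3 317.  157.7] [1.9089287992783524, 1.9089287992784312]
railB [592.6  53.8 149. ] [6.059928614247498, 6.059928614247554]
footA [634.4 316.7   3.8] [2.9426128008742842, 2.942612800874264]
footB [592.7  59.1  -1.5] [0.6962788336901828, 0.696278833690199]
jar [737.   11.9 102.7] [1.5097180826659666, 1.5097180826659395]
beaker [405.7 -18.9  56.7] [0.16723716422836607, 0.1672371642283071]
[620.8 -63.1  82. ] [ 595.7 -308.8   82. ]
```

```bash
r='[[-32,-32,-4,0,0,0],[-32,-32,-4,0,0,0],[-32,-32,-4,0,0,0],[-32,-32,-4,0,0,0],[-32,-32,-4,0,0,0]]'; python3 inch.py '[[-32,-32,-4,0,0,0],[-32,-32,-4,0,0,0],[-32,-32,-4,0,0,0],[-32,-32,-4,0,0,0],[-32,-32,-4,0,0,0]]' 1.0 30
```

```text
clock: 0.65
eef_pos: [276.8, 405.1, 251.3]
tool_rot: [-0.415, -3.114, 0.0]
ft_force: [0.1, 0.6, 1.0]
width: 1.0
finger_force: 0.0
```

```bash
python3 inch.py '[[-32,-32,-4,0,0,0],[-32,-32,-4,0,0,0],[-32,-32,-4,0,0,0],[-32,-32,-4,0,0,0],[-32,-32,-4,0,0,0]]'; python3 inch.py '[[-32,-32,-4,0,0,0],[-32,-32,-4,0,0,0],[-32,-32,-4,0,0,0],[-32,-32,-4,0,0,0],[-32,-32,-4,0,0,0]]'
```

```text
clock: 1.15
eef_pos: [389.2, 208.8, 271.5]
tool_rot: [-0.415, -3.114, -0.001]
ft_force: [0.6, 0.1, -0.4]
width: 0.997
finger_force: 0.0
clock: 1.65
eef_pos: [501.7, 12.6, 291.6]
tool_rot: [0.414, 3.114, 0.001]
ft_force: [1.6, 1.3, -0.4]
width: 1.001
finger_force: 0.0
```

```bash
python3 inch.py '[[-32,-32,-4,0,0,0],[-32,-32,-4,0,0,0],[-32,-32,-4,0,0,0],[-32,-32,-4,0,0,0],[-32,-32,-4,0,0,0]]';  python3 - <<'E'
from h import *
c=env.camera_info("wrist");print(c['eye'],R.from_rotvec(c['orientation']).as_matrix()[:,2],env.state()['eef_pos'])
im=env.capture("wrist"); cv2.imwrite("pics/w1.png",im)
print(proj("wrist",[607,-186,183]),proj("wrist",[473,-166,92]))
t=cv2.convertScaleAbs(cv2.resize(im,(800,500)),alpha=1.5); cv2.imwrite("pics/w1v.png",t)
E
```

```text
clock: 2.15
eef_pos: [614.6, -183.1, 311.1]
tool_rot: [-0.413, -3.114, -0.0]
ft_force: [0.6, 1.1, 1.1]
width: 1.0
finger_force: 0.0
[ 535.44811195 -160.27895556  454.8846518 ] [ 0.30576517 -0.08224738 -0.94854785] [ 614.55724933 -183.14049808  311.11115775]
[320.37327692 181.22287481] [306.19134532  47.39513053]
```

View pics/w1v.png

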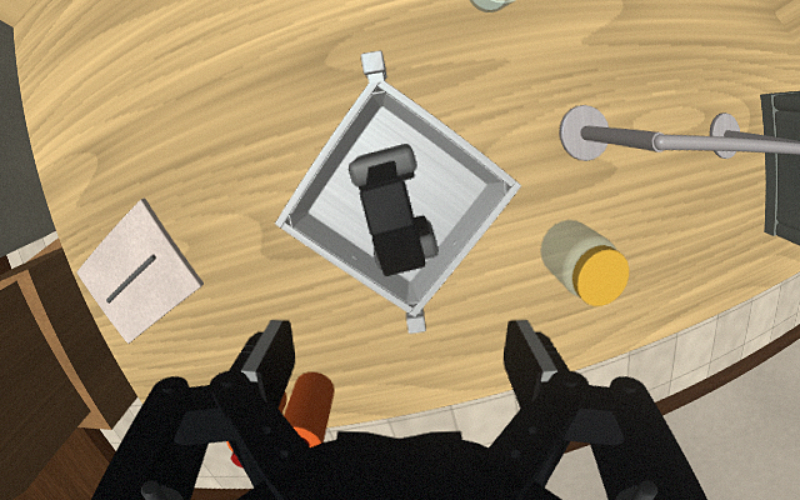

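The wrist view shows the pad with its ridge near (390,232), the top lug's top face at (373,58), and the rail bar from (660,142) to the right. I'll enlarge the pad, lug and rail end.

```bash
python3 - <<'E'
from h import *
im=cv2.imread("pics/w1.png")
a=cv2.resize(im[105:225,270:360],None,fx=5,fy=5,interpolation=3)
b=cv2.resize(im[35:75,280:315],None,fx=8,fy=8,interpolation=3)
d=cv2.resize(im[75:135,440:510],None,fx=4,fy=4,interpolation=3)
c=np.zeros((600,760,3),np.uint8); c[:,:450]=cv2.convertScaleAbs(a,alpha=2.2,beta=15); c[:320,460:740]=cv2.convertScaleAbs(b,alpha=1.2); c[340:580,460:740]=cv2.convertScaleAbs(d,alpha=1.5)
cv2.imwrite("pics/crop2.png",c)
E
```

```text
(no output)
```

View pics/crop2.png

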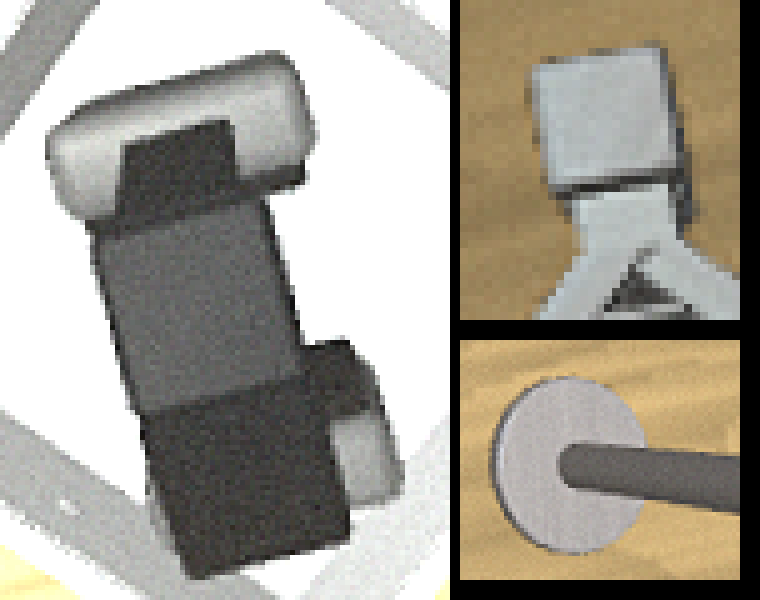

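```bash
python3 - <<'E'
from h import *
np.set_printoptions(precision=2,suppress=True)
W=lambda u,v:(270+u/5,105+v/5)
T=lambda u,v:(343+u*104/388,100+v*150/560)
S=lambda u,v:(195+(u-400)*.2875,165+v*.2875)
cr=[ray("wrist",W(226,393)),ray("top",T(291,262))]; print("crown",*tri(cr))
print("ridge ends",*[tri([ray("wrist",W(*w)),ray("top",T(*t))]) for w,t in (((142,412),(258,262)),((310,375),(325,261)))])
a,b=plane(ray("wrist",W(142,412)),183),plane(ray("wrist",W(310,375)),183); d=b-a; print(a,b,np.linalg.norm(d),np.arctan2(d[1],d[0]), (a+b)/2)
for z in (178,):
  c=[plane(ray("wrist",W(*p)),z) for p in((98,232),(268,198),(348,537),(195,577))]; print(np.array(c),np.mean(c,0))
  print([np.arctan2(*(c[j]-c[i])[[1,0]]) for i,j in((0,1),(3,2),(0,3),(1,2))])
lug=[ray("wrist",(298.25,49.6)),ray("top",T(216,540)),ray("scene",S(680,62))]
print("lug",tri(lug),tri(lug[:2]),plane(lug[0],92))
q=[plane(ray("wrist",(280+(u-460)/8,35+v/8)),92) for u,v in((532,65),(660,47),(680,170),(553,187))]; print([np.arctan2(*(q[j]-q[i])[[1,0]]) for i,j in((0,1),(3,2),(0,3),(1,2))])
# rail end (bend top) w1v (660,142)->px (528,113.6)
print("railB",tri([ray("wrist",(528,113.6)),ray("top",(289,183)),ray("scene",(357,206))]),plane(ray("wrist",(528,113.6)),160))
E
```

```text
crown [ 609.29 -191.02  171.81] [1.8715579386277656, 1.8715579386275347]
ridge ends (array([ 633.8 , -215.74,   47.85]), [13.920906827757335, 13.920906827757372]) (array([ 589.61, -174.82,  271.64]), [5.019601391328273, 5.019601391328317])
[ 607.32 -206.85  183.  ] [ 608.66 -175.56  183.  ] 31.317979690881618 1.527863714435223 [ 607.99 -191.2   183.  ]
[[ 573.99 -205.73  178.  ]
 [ 576.24 -174.58  178.  ]
 [ 642.78 -176.8   178.  ]
 [ 643.01 -207.2   178.  ]] [ 609.   -191.08  178.  ]
[np.float64(1.4988195927007846), np.float64(1.5782425570308434), np.float64(-0.021338436150532637), np.float64(-0.033302701681263654)]
lug (array([ 471.84, -170.02,   87.31]), [5.502877643588213, 4.178630994350424, 2.0228311801315075]) (array([ 468.63, -174.67,   53.07]), [2.957524053684402, 2.957524053684532]) [ 472.99 -175.39   92.  ]
[np.float64(1.4253050940064047), np.float64(1.4212881889075482), np.float64(-0.10662832117869413), np.float64(-0.1157296688051724)]
railB (array([595.06,  54.92, 153.19]), [3.199151337454475, 7.602559931062963, 5.429456348412758]) [595.73  53.2  160.  ]
```

```bash
python3 inch.py '[[0,0,40,0,0,-0.12],[0,0,40,0,0,-0.115],[0,0,0,0,0,0],[0,0,0,0,0,0]]';  python3 - <<'E'
from h import *
print(env.camera_info("wrist")['eye'])
im=env.capture("wrist"); cv2.imwrite("pics/w2.png",im)
print(env.camera_info("wrist")['eye'],env.state()['qd'].round(3))
print(proj("wrist",[608,-188,183]),proj("wrist",[473,-170,92]))
u,v=proj("wrist",[608,-188,183]).astype(int)
a=cv2.resize(im[v-70:v+70,u-65:u+65],None,fx=4,fy=4,interpolation=3)
u2,v2=np.maximum(proj("wrist",[473,-170,92]).astype(int),32);print(u,v,u2,v2)
b=cv2.resize(im[v2-30:v2+30,u2-30:u2+30],None,fx=4,fy=4,interpolation=3)
c=np.zeros((560,780,3),np.uint8); c[:,:520]=cv2.convertScaleAbs(a,alpha=2,beta=15); c[:240,530:770]=b
cv2.imwrite("pics/crop3.png",c)
E
```

```text
clock: 2.6
eef_pos: [613.7, -181.7, 232.0]
tool_rot: [-0.052, -3.141, -0.0]
ft_force: [-0.0, 0.3, 0.9]
width: 1.001
finger_force: 0.0
[ 531.83542259 -177.49743204  375.7644023 ]
[ 532.15678772 -177.76390554  376.89846605] [-0.002 -0.014  0.01  -0.019 -0.001 -0.006  0.009]
[307.39551998 214.20271976] [325.68917986  34.73904942]
307 214 325 34
```

View pics/crop3.png

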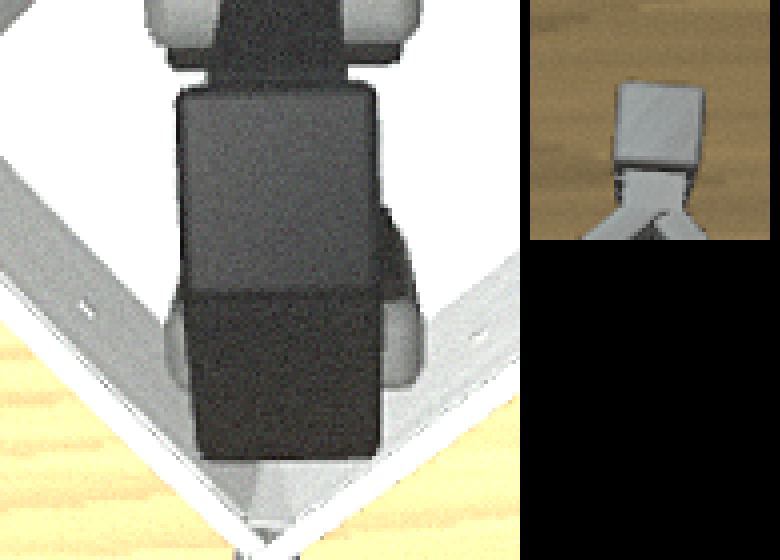

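```bash
python3 - <<'E'
from h import *
np.set_printoptions(precision=2,suppress=True)
T=lambda u,v:(343+u*104/388,100+v*150/560)
S=lambda u,v:(195+(u-400)*.2875,165+v*.2875)
C=lambda u,v:(242+u/4,144+v/4)
st=env.state();print(st['eef_pos'],st['tool_rot'],env.camera_info("wrist")['eye'])
r=ray("wrist",C(283,291)); print(plane(r,183),tri([r,ray("top",T(291,262))]),tri([r,ray("scene",S(580,65))]))
l=ray("wrist",(327.5,34.75)); print(plane(l,92),tri([l,ray("top",T(216,540))]),tri([l,ray("top",T(216,540)),ray("scene",S(680,62))]))
for z in (178,):
  c=[plane(ray("wrist",C(*p)),z) for p in((180,88),(377,84),(380,458),(203,458))]; print(np.array(c),np.mean(c,0))
print(plane(ray("top",T(291,262)),183),plane(ray("top",T(216,540)),92))
E
```

```text
[ 614.37 -182.06  233.33] [ 0.05  3.14 -0.  ] [ 532.16 -177.76  376.9 ]
[ 609.95 -184.47  183.  ] (array([ 604.73, -183.81,  195.45]), [0.3081281488791478, 0.3081281488792498]) (array([ 612.25, -183.04,  175.5 ]), [1.806285184453583, 1.8062851844534924])
[ 473.05 -168.38   92.  ] (array([ 471.65, -167.54,   81.54]), [0.9009358318039709, 0.9009358318038878]) (array([ 472.57, -167.22,   89.07]), [1.070078411495546, 1.7240930087760125, 0.7163640614779107])
[[ 575.55 -200.27  178.  ]
 [ 575.94 -167.86  178.  ]
 [ 645.69 -168.13  178.  ]
 [ 644.74 -200.67  178.  ]] [ 610.48 -184.23  178.  ]
[ 606.23 -186.86  183.  ] [ 472.89 -164.86   92.  ]
```

```bash
python3 inch.py '[[5,-2.5,40,0,0,0],[0,0,42,0,0,0],[0,0,0,0,0,0]]'; python3 inch.py '[[0,0,0,0,0,0],[0,0,0,0,0,0],[0,0,0,0,0,0],[0,0,0,0,0,0],[0,0,0,0,0,0]]' 0.0 40
```

```text
clock: 2.95
eef_pos: [607.1, -183.2, 146.7]
tool_rot: [-0.049, -3.136, -0.002]
ft_force: [0.2, 0.1, 0.1]
width: 0.996
finger_force: 0.0
clock: 3.45
eef_pos: [609.7, -184.9, 151.4]
tool_rot: [0.047, 3.138, -0.001]
ft_force: [-1.1, -1.1, 6.8]
width: 0.392
finger_force: 39.0
```

```bash
python3 inch.py '[[0,0,-30,0,0,0],[0,0,-45,0,0,0],[0,0,-45,0,0,0],[0,0,-30,0,0,0],[0,0,0,0,0,0]]' 0.0 60; python3 inch.py '[[1,27,0,0,0,0],[1,35,0,0,0,0],[1,35,0,0,0,0],[1,35,0,0,0,0],[1,35,0,0,0,0]]';  python3 inch.py '[[1,35,0,0,0,0],[1,35,0,0,0,0],[1,35,0,0,0,0],[0,0,0,0,0,0],[0,0,0,0,0,0]]'; python3 - <<'E'
from h import *
cv2.imwrite("pics/s3.png",env.capture("scene"))
im=env.capture("wrist"); cv2.imwrite("pics/w3.png",im)
c=np.zeros((500,800,3),np.uint8); c[:500]=cv2.convertScaleAbs(cv2.resize(im,(800,500)),alpha=1.5)
cv2.imwrite("pics/w3v.png",c); s=env.state();print(s['eef_pos'],s['tool_rot'])
E
```

```text
clock: 3.95
eef_pos: [610.1, -185.3, 304.8]
tool_rot: [0.047, 3.134, -0.002]
ft_force: [0.6, -0.7, -2.3]
width: 0.393
finger_force: 60.1
clock: 4.45
eef_pos: [608.2, -15.8, 298.7]
tool_rot: [-0.047, -3.14, -0.0]
ft_force: [1.0, 0.4, -2.5]
width: 0.392
finger_force: 60.1
clock: 4.95
eef_pos: [608.4, 88.6, 298.5]
tool_rot: [-0.044, -3.14, 0.001]
ft_force: [0.3, -0.4, -1.9]
width: 0.392
finger_force: 60.2
[608.72376433  86.42186289 299.04720368] [-4.94316821e-02 -3.14090122e+00  9.69386871e-04]
```

View pics/w3v.png

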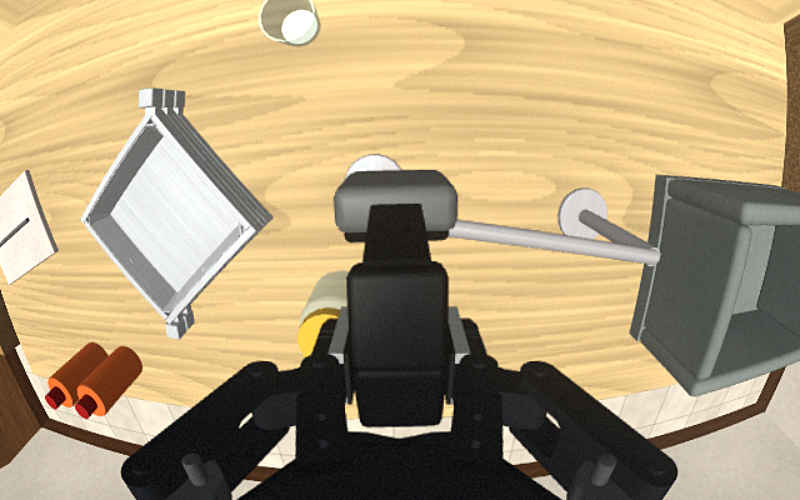

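The tray is undisturbed and the defenders are held. The bar's centreline runs through (470,231) and (655,257) in this view.

```bash
python3 - <<'E'
from h import *
np.set_printoptions(precision=1,suppress=True)
P=[plane(ray("wrist",(u*.8,v*.8)),160) for u,v in((470,230.5),(560,243.5),(640,255.5),(657,257))]
print(np.array(P)); d=P[2]-P[0]; print(np.arctan2(d[1],d[0]), P[0]+d*(187-P[0][1])/d[1])
E
```

```text
[[608.2 142.7 160. ]
 [620.8 219.  160. ]
 [634.2 303.  160. ]
 [636.4 324.  160. ]]
1.4104186243112464 [615.4 187.  160. ]
```

```bash
python3 inch.py '[[-1,31,0,0,0,0.07],[-1,33,0,0,0,0.06],[0,30,0,0,0,0],[0,0,0,0,0,0],[0,0,0,0,0,0]]'
```

```text
clock: 5.55
eef_pos: [619.9, 180.2, 298.9]
tool_rot: [-0.252, -3.131, 0.001]
ft_force: [0.5, -1.8, -1.4]
width: 0.389
finger_force: 60.3
```

```bash
python3 inch.py '[[6,0,30,0,0,0],[0,0,40,0,0,0],[0,0,35,0,0,0],[0,0,20,0,0,0],[0,0,10,0,0,0]]'; python3 inch.py '[[0,0,3,0,0,0],[0,0,3,0,0,0],[0,0,0,0,0,0]]'
```

```text
clock: 6.05
eef_pos: [613.1, 179.4, 165.5]
tool_rot: [-0.255, -3.129, 0.001]
ft_force: [-35.2, -8.7, 70.6]
width: 0.388
finger_force: 100.5
clock: 6.35
eef_pos: [613.2, 179.4, 165.6]
tool_rot: [-0.256, -3.13, -0.004]
ft_force: [-33.9, -8.1, 54.1]
width: 0.384
finger_force: 91.6
```

```bash
python3 inch.py '[[0,0,-8,0,0,0],[0,0,0,0,0,0],[0,0,0,0,0,0]]'; python3 - <<'E'
from h import *
im=env.capture("scene"); s=env.state(); print(s['eef_pos'],s['ft_force'])
t=env.capture("top")
print(proj("scene",[614,180,190]),proj("top",[614,180,190]))
a=cv2.resize(im[120:320,310:510],(600,600),interpolation=3)
cv2.imwrite("pics/s4.png",cv2.convertScaleAbs(a,alpha=1.7))
cv2.imwrite("pics/t4.png",t)
E
```

```text
clock: 6.65
eef_pos: [614.2, 181.1, 166.5]
tool_rot: [0.253, 3.131, 0.0]
ft_force: [1.8, -0.3, 0.9]
width: 0.388
finger_force: 62.8
[614.33393351 181.04283312 166.40929248] [-1.52809427 -1.54817389  4.49568837]
[416.7084876  206.22966498] [211.25083651 170.6604514 ]
```

View pics/s4.png

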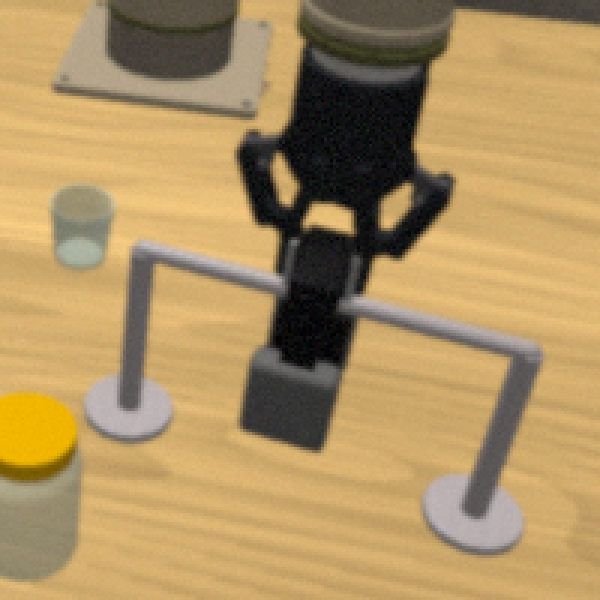

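```bash
python3 inch.py '[[6,0,0,0,0,0],[0,0,0,0,0,0],[0,0,2,0,0,0],[0,0,0,0,0,0],[0,0,0,0,0,0]]'; python3 - <<'E'
from h import *
t=cv2.imread("pics/t4.png"); 
E
python3 inch.py '[[0,0,2,0,0,0],[0,0,0,0,0,0],[0,0,0,0,0,0]]'
```

```text
clock: 7.25
eef_pos: [608.0, 182.8, 166.1]
tool_rot: [0.251, 3.131, 0.001]
ft_force: [-5.6, -4.7, 17.8]
width: 0.387
finger_force: 71.4
clock: 7.55
eef_pos: [608.2, 182.8, 165.9]
tool_rot: [0.251, 3.13, 0.003]
ft_force: [-13.2, -5.3, 32.1]
width: 0.388
finger_force: 79.1
```

```bash
python3 inch.py '[[3,0,-3,0,0,0],[0,0,0,0,0,0],[0,0,0,0,0,0]]'; python3 inch.py '[[0,0,0,0,0,0],[0,0,0,0,0,0],[0,0,0,0,0,0],[0,0,0,0,0,0],[0,0,0,0,0,0]]' 0.75 60
```

```text
clock: 7.85
eef_pos: [604.8, 183.8, 165.7]
tool_rot: [-0.25, -3.131, -0.001]
ft_force: [-2.7, -1.1, 9.5]
width: 0.388
finger_force: 67.0
clock: 8.35
eef_pos: [604.8, 183.5, 165.0]
tool_rot: [-0.251, -3.131, 0.0]
ft_force: [0.4, -0.2, 0.1]
width: 0.751
finger_force: 0.0
```

Now lift straight up and look.

```bash
python3 inch.py '[[0,0,-20,0,0,0],[0,0,-40,0,0,0],[0,0,-40,0,0,0],[0,0,-20,0,0,0],[0,0,0,0,0,0]]'; python3 - <<'E'
from h import *
im=env.capture("scene"); t=env.capture("top"); cv2.imwrite("pics/t5.png",t)
a=cv2.resize(im[120:320,310:510],(400,400),interpolation=3); b=cv2.resize(t[110:230,150:270],(400,400),interpolation=3)
c=cv2.convertScaleAbs(np.hstack([a,b]),alpha=1.8)
cv2.imwrite("pics/c5.png",c)
E
```

```text
clock: 8.85
eef_pos: [606.3, 183.6, 288.9]
tool_rot: [0.251, 3.127, 0.004]
ft_force: [0.3, -0.2, -1.1]
width: 0.753
finger_force: 0.0
```

View pics/c5.png

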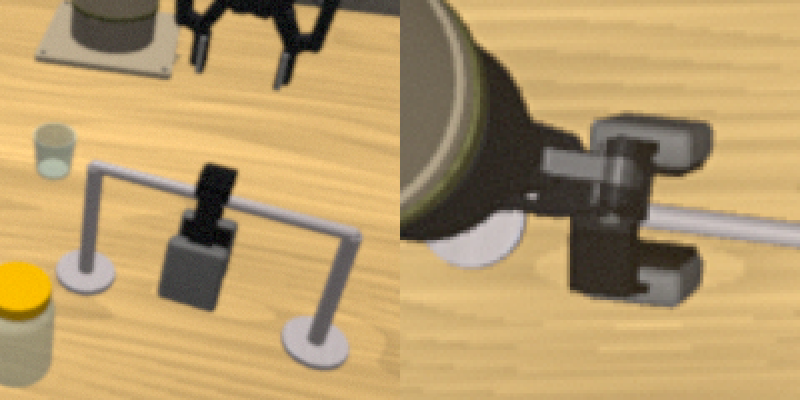

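The defenders hang squarely astride the bar, at about (210,200) in the scene half, with the fingers clear. Next is the lug.

```bash
python3 inch.py '[[9,-35,0,0,0,0],[9,-46,0,0,0,0],[9,-46,0,0,0,0],[9,-46,0,0,0,0],[9,-46,0,0,0,0]]' 1.0; python3 inch.py '[[10,-46,0,0,0,0],[10,-46,10,0,0,0],[8,-40,10,0,0,0],[0,-18,0,0,0,-0.049],[0,0,0,0,0,0]]';  python3 inch.py '[[0,0,35,0,0,0],[0,0,35,0,0,0],[0,0,0,0,0,0],[0,0,0,0,0,0],[0,0,0,0,0,0]]'; python3 - <<'E'
from h import *
im=env.capture("wrist"); cv2.imwrite("pics/w6.png",im); c=env.camera_info("wrist"); print(c['eye'],env.state()['eef_pos'],env.state()['tool_rot'])
L=proj("wrist",[473,-168,92]); u,v=L.astype(int); print(L,u,v)
v0=max(v-100,0);u0=u-130
cv2.imwrite("pics/c6.png",cv2.convertScaleAbs(cv2.resize(im[v0:v0+195,u0:u0+260],None,fx=3,fy=3,interpolation=3),alpha=1.1)); print(u0,v0)
E
```

```text
clock: 9.45
eef_pos: [524.1, -27.0, 283.8]
tool_rot: [-0.25, -3.13, 0.0]
ft_force: [0.3, -0.9, 0.9]
width: 0.996
finger_force: 0.0
clock: 9.95
eef_pos: [472.5, -171.8, 264.1]
tool_rot: [-0.179, -3.135, 0.0]
ft_force: [-0.6, 0.9, -0.5]
width: 1.001
finger_force: 0.0
clock: 10.45
eef_pos: [475.1, -168.9, 196.7]
tool_rot: [0.173, 3.135, -0.0]
ft_force: [0.5, 0.1, 0.6]
width: 1.003
finger_force: 0.0
[ 393.38014965 -158.43728438  340.38570293] [ 475.15700413 -169.0459058   196.83249685] [1.73320365e-01 3.13467454e+00 1.19616805e-04]
[317.98795346 194.96132857] 317 194
187 94
```

View pics/c6.png

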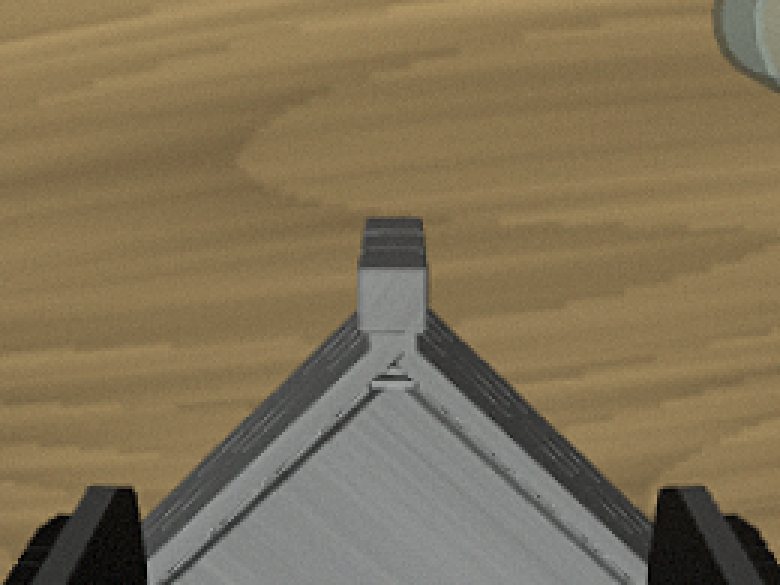

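The lug's top face is centred at (393,299) in the crop, within a millimetre of the prediction and square to the tool. I'll descend on it.

```bash
python3 inch.py '[[2.7,0.7,40,0,0,0],[0,0,45,0,0,0],[0,0,30,0,0,0],[0,0,13,0,0,0],[0,0,0,0,0,0]]'; python3 inch.py '[[0,0,0,0,0,0],[0,0,0,0,0,0],[0,0,0,0,0,0],[0,0,0,0,0,0],[0,0,0,0,0,0]]' 0.0 40
```

```text
clock: 11.0
eef_pos: [471.5, -168.1, 67.0]
tool_rot: [-0.174, -3.135, 0.0]
ft_force: [0.6, 0.7, 0.2]
width: 1.004
finger_force: 0.0
clock: 11.5
eef_pos: [472.0, -168.3, 68.0]
tool_rot: [0.174, 3.136, 0.0]
ft_force: [-1.7, 0.4, 4.5]
width: 0.222
finger_force: 40.3
```

```bash
python3 inch.py '[[0,0,0,0,0,0],[0,0,0,0,0,0],[0,0,0,0,0,0]]' 0.0 110
```

```text
clock: 11.8
eef_pos: [472.0, -168.3, 68.2]
tool_rot: [0.174, 3.136, 0.001]
ft_force: [-3.3, 1.5, 11.3]
width: 0.209
finger_force: 107.3
```

```bash
python3 inch.py '[[0,0,-6.5,0,0.025,0],[0,0,-6.5,0,0.025,0],[-0.3,0,-6.5,0,0.025,0],[0,0,-6.5,0,0.025,0],[0,0,0,0,0,0]]'; python3 inch.py '[[-0.3,0,-6.5,0,0.025,0],[0,0,0,0,0,0],[0,0,0,0,0,0]]'; python3 - <<'E'
from h import *
cv2.imwrite("pics/s7.png",env.capture("scene"))
E
```

```text
clock: 12.3
eef_pos: [473.7, -168.5, 93.9]
tool_rot: [-0.168, -3.038, -0.008]
ft_force: [-0.9, 0.8, 0.3]
width: 0.205
finger_force: 107.8
clock: 12.6
eef_pos: [473.9, -168.5, 99.4]
tool_rot: [-0.167, -3.013, -0.01]
ft_force: [-0.2, 0.2, 0.8]
width: 0.208
finger_force: 107.9
```

```bash
python3 inch.py '[[-0.3,0,-6.5,0,0.025,0],[0,0,-6.5,0,0.025,0],[-0.3,0,-6.5,0,0.025,0],[0,0,0,0,0,0],[0,0,0,0,0,0]]'; python3 - <<'E'
from h import *
a=cv2.imread("pics/s3.png"); s=env.capture("scene"); cv2.imwrite("pics/s8.png",s)
# lower stack: near lower-lug patch and front edge; check unmoved vs before. near lug px ~(219,262)
for n,(x,y,w,h) in {"near lower lug":(208,258,26,18),"front wall":(245,248,40,18)}.items():
    r=cv2.matchTemplate(s[y-12:y+h+12,x-12:x+w+12],a[y:y+h,x:x+w],cv2.TM_CCOEFF_NORMED); print(n,r.max(),np.array(np.unravel_index(r.argmax(),r.shape))-12)
d=cv2.absdiff(a,s).max(2)>25; d[:,310:]=0; ys,xs=np.nonzero(d); print("changed",xs.min(),xs.max(),ys.min(),ys.max(),len(xs))
th=.2
# expected rim left/right corner px when stacked vs turned by .2
c=np.array([610,-184.]);ex=np.array([np.cos(-.112),np.sin(-.112)]);ey=np.array([-ex[1],ex[0]])
def P(x,y,z,t):
    dx=x-123;zz=z-70; X=123+dx*np.cos(t)+zz*np.sin(t); Z=70-dx*np.sin(t)+zz*np.cos(t); return [*(c+ex*X+ey*y),Z]
for t in(0,.2): print([proj("scene",P(*p,t)).round(1) for p in((0,123,82),(0,-123,82),(123,0,82))])
E
```

```text
clock: 13.15
eef_pos: [476.8, -168.9, 118.4]
tool_rot: [-0.163, -2.938, -0.017]
ft_force: [-2.7, 0.2, 1.6]
width: 0.205
finger_force: 108.0
near lower lug 0.98869425 [0 0]
front wall 0.9694934 [  3 -10]
changed 201 309 0 252 8343
[array([298.4, 229.4]), array([203.8, 204.4]), array([220.7, 251. ])]
[array([297.5, 222.4]), array([201.1, 197.3]), array([220.1, 251.9])]
```

```bash
python3 inch.py '[[1,0,-5,0,0,0],[2,0,-10,0,0,0],[3,0,-14.7,0,0,0],[3,0,-14.7,0,0,0],[3,0,-14.7,0,0,0]]'; python3 inch.py '[[3,0,-14.7,0,0,0],[3,0,-14.7,0,0,0],[0,0,-10,0,-0.03,0],[0,0,-10,0,-0.04,0],[0,0,-10,0,-0.04,0]]'; python3 inch.py '[[0,0,-5,0,-0.04,0],[0,0,-5,0,-0.03,0],[0,0,-5,0,-0.02,0],[0,0,0,0,0,0],[0,0,0,0,0,0]]'; python3 - <<'E'
from h import *
a=cv2.imread("pics/s3.png"); s=env.capture("scene"); cv2.imwrite("pics/s9.png",s)
c=np.array([610,-184.]);ex=np.array([np.cos(-.112),np.sin(-.112)]);ey=np.array([-ex[1],ex[0]])
d=cv2.absdiff(a,s).max(2)>25; d[:,310:]=0; ys,xs=np.nonzero(d[150:]); print("changed",xs.min(),xs.max(),ys.min()+150,ys.max()+150,len(xs))
x,y,w,h=208,262,24,14
r=cv2.matchTemplate(s[y-12:y+h+12,x-12:x+w+12],a[y:y+h,x:x+w],cv2.TM_CCOEFF_NORMED); print("lower lug",r.max(),np.array(np.unravel_index(r.argmax(),r.shape))-12)
E
```

```text
clock: 13.7
eef_pos: [477.5, -168.9, 180.9]
tool_rot: [-0.163, -2.938, -0.017]
ft_force: [-0.3, -0.4, -1.3]
width: 0.206
finger_force: 107.7
clock: 14.2
eef_pos: [482.3, -169.5, 239.8]
tool_rot: [-0.169, -3.049, -0.007]
ft_force: [0.1, -0.4, -0.4]
width: 0.211
finger_force: 107.7
clock: 14.7
eef_pos: [482.9, -169.3, 253.9]
tool_rot: [-0.173, -3.136, -0.001]
ft_force: [0.0, -0.7, -1.1]
width: 0.209
finger_force: 107.7
changed 192 300 150 255 4217
lower lug 0.9881402 [0 0]
```

```bash
python3 inch.py '[[0,0,0,0,0,0],[0,0,0,0,0,0],[0,0,0,0,0,0],[0,0,0,0,0,0],[0,0,0,0,0,0]]'; python3 - <<'E'
from h import *
a=cv2.imread("pics/s3.png"); s=env.capture("scene")
c=np.array([620.5,-185.]);ex=np.array([np.cos(-.112),np.sin(-.112)]);ey=np.array([-ex[1],ex[0]])
for t in(-.2,-.1,0,.1,.2):  # droop of far corner about lug
  def P(x,y,z): 
    dx=x+138; return [*(c+ex*(-138+dx*np.cos(t))+ey*y),z+186-dx*np.sin(t)]
  print(t,[proj("scene",P(*p)).round(0) for p in((0,-123,82),(0,123,82),(123,0,82),(123,0,70))])
d=(cv2.absdiff(a,s).max(2)>20).astype(np.uint8); d[:,330:]=0
n,l,st,_=cv2.connectedComponentsWithStats(d)
for k in range(1,n):
  if st[k,4]>300:
    ys,xs=np.nonzero(l==k); print(st[k],"left",xs.min(),ys[xs.argmin()],"right",xs.max(),ys[xs.argmax()],"bottom",ys.max(),xs[ys.argmax()])
b=cv2.imread("pics/s7.png"); print("ears/jar/beaker diff",(cv2.absdiff(b,s)[140:330,318:510].max(2)>25).sum(), env.state()['qd'].round(3))
E
```

```text
clock: 15.25
eef_pos: [482.9, -169.5, 253.6]
tool_rot: [-0.174, -3.137, 0.0]
ft_force: [-0.1, -0.2, -0.5]
width: 0.209
finger_force: 107.7
-0.2 [array([186., 124.]), array([296., 147.]), array([202., 152.]), array([203., 158.])]
-0.1 [array([187., 131.]), array([296., 153.]), array([203., 166.]), array([204., 172.])]
0 [array([188., 137.]), array([296., 160.]), array([205., 179.]), array([206., 184.])]
0.1 [array([189., 142.]), array([296., 166.]), array([207., 190.]), array([208., 196.])]
0.2 [array([191., 148.]), array([296., 171.]), array([210., 201.]), array([211., 206.])]
[ 242    0   45   33 1321] left 242 0 right 286 27 bottom 32 279
[ 187   49  111  140 7447] left 187 138 right 297 161 bottom 188 214
[203 180  78  30 559] left 203 205 right 280 182 bottom 209 210
[219 193  82  63 508] left 219 251 right 300 230 bottom 255 223
ears/jar/beaker diff 0 [ 0.    -0.003 -0.001  0.    -0.001 -0.    -0.001]
```

Left corner (187,138) and right corner (297,161) match the level prediction. The lower stack, defenders, jar and beaker show no change, so I'm handing in.

```bash
python3 -c "
from cell import env
print(env.close_job())"
```

```text
the job is handed in; nothing more can be done
None
```

The job is handed in (no verdict came back): the ear defenders hang astride the rail, the top tray was peeled off lug corner first and is held level about 185 mm above its place, and the camera checks showed the other trays, jar and beaker unmoved; lowering the defenders pressed on the rail with about 80 N for a moment.

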